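# Clamp the profile in the tilted machine vise with its loose crank

### The job

Clamp the piece of aluminium profile that lies in the tilted vise: push the loose crank fully onto the square end of the vise screw and wind it clockwise until it stops hard. Then lift the crank off and lay it down flat in the tool tray, handle up, without dropping it. Leave the profile where it lies and don't disturb the tools, bottle and jar lying around.

Things in the scene. Friction and masses are not known exactly. Their poses are not given: they have to be found in the camera images.
- vise: Grey machine vise on a tilting base (200 x 150 mm, bolted down), 200 mm tall, its jaws opening to the left (+y). Origin at the centre of the base's underside; x axis points level to the side the jaws face. Its screw stands 30 degrees from vertical, leaning to -x, the square end topmost; the point shaft_seat lies at x -12, y 0, z 172 mm.
- shaft_seat (a point): Root of the screw's square end: centre of the collar's face (26 mm across) on which the crank's hub rests. z points outwards along the screw; x and y are square to the flats and turn with the screw. The square is 12 x 12 mm and 36 mm long, its last 7 mm a cone to 6 mm. The collar is 10 mm thick, on the vise's front plate; above its face there is only the square.
- spindle (a joint): Turn of the vise screw, rad: grows clockwise (looking down on its square end), which closes the jaw 4 mm a turn. 0 is widest open; starts at 0 to 4.5. The jaw meets the profile at about 11.0 and the screw stops hard, tight, at 11.4. It turns stiffly (0.18 N m) and stays where it is left.
- jaw: The vise's moving jaw, a grey block 84 mm wide, 36 mm high, 30 mm thick, with a steel face plate, moved by the screw only; origin at the middle of its clamping face, on the vise bed; z axis along the screw, away from the profile.
- profile: Piece of aluminium T-slot profile, 30 x 30 mm, 90 mm long (origin at its centre, long axis y), lying loose in the tilted vise against the bed and the lower, fixed jaw, 4 to 7 mm short of the moving jaw at the start. It stays put if not touched.
- crank: Loose steel crank, about 0.34 kg. Origin at the centre of its hub, a block 28 x 28 mm, 40 mm high, with a 13.6 mm square hole right through along z, 20 mm above the collar's face when fully home. A flat arm (20 mm wide, 12 mm thick, flush with the hub's underside) runs along +x to the handle 70 mm away and ends at 82 mm. At the start it lies flat on the bench, handle up (z up).
- crank_handle (a point): Centre of the crank's handle: a round black sleeve 22 mm in diameter, 50 mm long, that revolves freely on the crank, parallel to the hub's z axis, rising on the same side of the arm as the hub, from 14 to 64 mm above the crank's underside (this point 39 mm above it). Axes as the crank's.
- tray: Shallow open steel tool tray, fixed, 260 mm along its x, 170 mm along its y, 25 mm high, walls 3 mm, floor 3 mm thick; origin at the centre of its underside. A spanner lies along its -y side; the +y half is free.
- spanner_mid (a point): Middle of a steel spanner, 190 mm along its x, up to 38 mm wide, 8 mm high, lying in the tray. Not to be disturbed.
- solvent: White round bottle, diameter 50 mm, 160 mm tall, standing near the crank's hub, on the side away from the handle. Origin at the centre of its underside. Not to be disturbed.
- jar: Low screw-top jar, diameter 48 mm, 45 mm tall, standing beside the crank. Origin at the centre of its underside. Not to be disturbed.
- caliper: Caliper lying on the other side of the crank, 160 mm along its x (from -60 to +100 mm), about 12 mm high. Not to be disturbed.
- screwdriver: Screwdriver, 190 mm along its x, 26 mm thick, lying between the robot and the vise. Not to be disturbed.
Not all that is in view belongs to the job. Leave any red look-alike of the vise alone. Several things look just like the crank: the one meant starts farthest to the robot's right.

How it is judged (in metres and radians):
On the way, in this order (a step that is already met when the one before it is completed fails the run):
1. the crank is fully home on the square end of the vise screw (z of crank in the frame of shaft_seat between 0.016 and 0.0245 m and x of crank in the frame of shaft_seat between -0.004 and 0.004 m and y of crank in the frame of shaft_seat between -0.004 and 0.004 m and angle between the z axis of crank and the z axis of shaft_seat, either way round below 0.12 rad), for 0.2 s.
2. the crank, on the shaft, has wound the jaw tight on the profile (all of step 1 and value of joint spindle above 11.15 rad and contact force between jaw and profile above 5 N), for 0.2 s.
At the end, for the whole second after the job is handed in: Screw tight (spindle above 11.15 rad, jaw pressing the profile with over 5 N); profile within 8 mm of its start; crank at rest flat in the tray, handle up: hub centre within 115 mm (x) and 70 mm (y) of the tray's middle, 18 to 28 mm above the bench, tilt under 0.1 rad (value of joint spindle above 11.15 rad and contact force between jaw and profile above 5 N and distance of profile from where it was at the start of the episode below 0.008 m and x of crank in the frame of tray between -0.115 and 0.115 m and y of crank in the frame of tray between -0.07 and 0.07 m and height (world z) of crank between 0.018 and 0.028 m and angle between crank's own z axis and vertical below 0.1 rad and linear speed of crank below 0.02 m/s); the robot touches nothing.
It fails at once if a tool, the bottle or the jar is moved by more than 25 mm (distance of any of spanner_mid, solvent, jar, caliper, screwdriver from where it was at the start of the episode above 0.025 m).
It fails at once if the profile is knocked out of place (15 mm) (distance of profile from where it was at the start of the episode above 0.015 m).
It fails at once if the crank is dropped: falling at over 0.8 m/s, out of the fingers (linear speed of crank above 0.8 m/s and contact force between the fingers and crank below 0.5 N).
It also fails if it takes over 72 s, if anything falls off the work surface, if the arm or the gripper's body presses on something with over 40 N, if the wrist force passes 120 N, or if a joint passes its speed limit or range.

### The arm

A 6-joint arm with a two-finger parallel gripper is mounted at the origin on the work surface. World frame = base frame: x ahead of the robot, y to its left, z up, the work surface at z = 0. Lengths are in m, angles in degrees, forces in N, time in s.
With the tool pointing down it reaches from about 0.25 to 0.725 m from the base axis. Payload 9.7 kg.
Tool frame: the origin (TCP) lies on the centre line of the jaws, within the pads' length; the fingertips stand bot.nose_length ahead of it and the grasp point (between the pads) lies 11 mm behind it (bot.nose_length is the distance from the TCP to the fingertips, in m); z points along the fingers, y is the line along which they close (so a half turn about z gives the same grasp; the last joint's range is limited). The gripper opens to 85 mm and grips with 20 to 120 N. Pads are 22 mm wide; open, the fingers measure 114 mm over their backs; the gripper's body (76 mm by 85 mm) begins 54 mm behind the grasp point. The pads swing forward as they close: fully open they stand 13 mm farther back than shut.
Start: joints at [66.52, 4.979, 10.078, 95.1, 0, 90], TCP at [0.219, 0.504, 0.239] pointing down, gripper open.
Joint ranges: [-179.16, 179.16], [-48.56, 103.87], [-65.8, 70.77], [-126.05, 130.52], [-82.76, 87.17], [-180, 180]. Speed limits (degrees/s): [127.2, 127.2, 147.25, 180, 180, 180].

### API

Orientations are given as [roll, pitch, yaw] about the fixed x, y, z axes, in that order (R = Rz(yaw) Ry(pitch) Rx(roll)).
In Python, from workcell import bot gives the robot as it stands. The module is installed in compiled form; this text tells all that it offers.
- The arm moves only by the shell command python3 -m inch 'ROWS' [OPENING] [FORCE]. ROWS is JSON, a list of rows, each a list of 4 numbers: the shift along the world's x, y, z in cm, then the turn about the world's z in degrees. A call has exactly 8 rows; each row is the pose to reach, as a shift and turn from the pose commanded when the call began; what a row does not reach only later rows make up. A row lasts 1/8 s, in which the tool goes at most 62.5 mm and 10.7 degrees, less where a joint would pass 70% of its speed; a pose out of reach is approached as far as the arm can. A call with a gripper value outside its range is refused whole. OPENING is the finger opening in cm, from 0 to 8.54, set as the call begins (- or left out, the last holds). The fingers move at their own pace and stop on an object; FORCE is the grip in N (left out, the last holds). Time passes only in rows, so rows that repeat a pose let the fingers close, or fill a call up. It gives the time, the measured TCP pose, the force, the opening and the grip force at its end, in the units of the state.
- bot.get_obs(): the state, without advancing time (a new reading comes with each control period).
- bot.camera(name): name is "scene" or "top" or "wrist"; returns a dict with "img" (384x512x3 uint8, red, green, blue), "fovy" (degrees; the focal length in pixels is half the picture's height over the tangent of half this angle, whatever the lens; pixels are square), "cx", "cy" (the principal point, pixels), "R" (3x3) and "t" (3): a world point X has camera coordinates R X + t; the wrist camera has in their place "mount" (4x4, takes a point from camera to tool coordinates, whose origin is the TCP and whose axes are the flange's). Camera axes: x right, y down, z forward; pixel columns grow to the right and rows downward; lengths in m; the calibration is good to about 2 mm. A picture is of the moment at which its call begins: read the wrist's pose just before it. There is no depth.
- bot.job_done(): hands the job in; it is judged then, once.
Trained networks look in a picture, given as the dict that the camera call returned (one of the last four; its "shot" number tells which), for a name from the list of things; names that differ only in an ending like _2 or _b are one class to them, and where a whole thing is asked for, a point or a joint stands for the part that bears it (a point fixed in the world has none). Each returns a list of dicts, best first, with "score" (0 to 1); they miss things now and then, are a little off and sometimes report something else, mostly with a low value. They report only what shows in the picture. A call takes as long as a camera call. They do not tell look-alikes from the thing itself.
- bot.find_in(thing, picture): "point" ([column, row] in pixels, amid what is visible of it).
- bot.landmark_of(thing, picture): "point" ([column, row] in pixels: a listed point, or the origin of a listed thing).
The state is a dict: "time": time; "q": joint angles; "qd": joint speeds; "joint_efforts": joint torques, N m; "ee_pos": TCP position; "tcp_rot": TCP orientation; "wrist_force": force on the tool from outside, world axes, zero at the start; "torque": the same for the moment, N m; "opening": finger opening in m; "grasp_force": force on a finger pad.
Only numpy, scipy, OpenCV 4.12 (cv2) and the standard library are available. Lean on these libraries where they do the work, as an engineer would, in place of code of your own. Each camera call takes 0.05 s, during which the arm holds its last target. There are 200 camera calls.

## Working session

There is one attempt and no reset: what is moved stays moved. The work goes in short steps, Python scripts to look and compute and a shell command to move; the robot and the scene stay as the last step left them, time stands still between calls to the robot, and variables do not carry over. Pictures are saved under pics/ and viewed, at most 10 in all, crops included, and the job is handed in when it is done.

```bash
mkdir -p pics; cat > h.py <<'E'
import numpy as np, cv2
from scipy.spatial.transform import Rotation as Ro
from workcell import bot
def cam(n):
    o=bot.get_obs(); c=bot.camera(n)
    if 'mount' in c:
        T=np.eye(4);T[:3,:3]=rot(o);T[:3,3]=o['ee_pos']
        W=T@np.array(c['mount']); c2=dict(c); c2['Rw']=W[:3,:3];c2['o']=W[:3,3]
    else:
        c2=dict(c);R=np.array(c['R']);c2['Rw']=R.T;c2['o']=-R.T@np.array(c['t'])
    c2['f']=192/np.tan(np.radians(c['fovy'])/2); c2['raw']=c
    return c2
def rot(o):
    return Ro.from_euler('xyz',o['tcp_rot'],degrees=True).as_matrix()
def ray(c,p):
    return c['Rw']@np.array([(p[0]-c['cx'])/c['f'],(p[1]-c['cy'])/c['f'],1])
def onz(c,p,z):
    d=ray(c,p); return c['o']+d*(z-c['o'][2])/d[2]
def tri(a,pa,b,pb):
    A=[];y=[]
    for c,p in((a,pa),(b,pb)):
        d=ray(c,p);d/=np.linalg.norm(d);M=np.eye(3)-np.outer(d,d);A.append(M);y.append(M@c['o'])
    X=np.linalg.solve(sum(A),sum(y)); 
    return X
def proj(c,X):
    v=c['Rw'].T@(np.array(X)-c['o']); return v[:2]/v[2]*c['f']+[c['cx'],c['cy']]
def save(c,n,box=None,s=1):
    im=c['img'][...,::-1]
    if box: im=im[box[1]:box[3],box[0]:box[2]]
    cv2.imwrite('pics/'+n,cv2.resize(np.ascontiguousarray(im),None,fx=s,fy=s,interpolation=cv2.INTER_CUBIC))
E
python3 - <<'E'
from h import *
o=bot.get_obs();print({k:np.round(o[k],3).tolist() for k in('time','ee_pos','tcp_rot','opening')},bot.nose_length)
T=cam('top');S=cam('scene');save(T,'top.png',s=1.5);save(S,'scene.png',s=1.5)
print('cams',T['o'].round(2),S['o'].round(2))
for c,n in((T,'top'),(S,'scene')):
  for t in('vise','shaft_seat','crank','crank_handle','tray','solvent','jar','caliper','screwdriver','spanner_mid'):
    L=[(np.round(d['point']).astype(int).tolist(),round(d['score'],2)) for d in bot.landmark_of(t,c['raw']) if d['score']>.2]
    z={'shaft_seat':.172,'crank':.02,'crank_handle':.039}.get(t,0)
    print(n,t,L,[onz(c,l[0],z)[:2].round(3).tolist() for l in L])
E
```

```text
{'time': 0.0, 'ee_pos': [0.219, 0.504, 0.239], 'tcp_rot': [-179.924, -0.001, 156.522], 'opening': 0.086} 0.008
cams [0.4  0.02 1.22] [1.4  0.58 0.93]
top vise [([172, 256], 0.87), ([249, 174], 0.81)] [[0.294, 0.288], [0.552, 0.045]]
top shaft_seat [([163, 264], 0.63), ([252, 167], 0.57)] [[0.288, 0.275], [0.55, 0.034]]
top crank [([105, 248], 0.85), ([246, 168], 0.69), ([147, 179], 0.5)] [[0.322, 0.491], [0.569, 0.054], [0.536, 0.364]]
top crank_handle [([84, 251], 0.58), ([127, 173], 0.49)] [[0.315, 0.547], [0.552, 0.42]]
top tray [([372, 198], 0.94)] [[0.473, -0.345]]
top solvent [([181, 186], 0.8), ([147, 178], 0.53), ([251, 166], 0.5)] [[0.515, 0.262], [0.541, 0.37], [0.578, 0.039]]
top jar [([137, 203], 0.67)] [[0.462, 0.4]]
top caliper [([159, 156], 0.91)] [[0.611, 0.332]]
top screwdriver [([262, 237], 0.71)] [[0.352, 0.005]]
top spanner_mid [([388, 198], 0.64)] [[0.473, -0.396]]
scene vise [([349, 217], 0.82), ([246, 231], 0.75)] [[0.287, 0.29], [0.543, 0.029]]
scene shaft_seat [([353, 174], 0.65), ([244, 190], 0.46)] [[0.281, 0.274], [0.549, 0.024]]
scene crank [([403, 238], 0.86), ([341, 267], 0.62)] [[0.314, 0.482], [0.54, 0.362]]
scene crank_handle [([429, 242], 0.81), ([362, 270], 0.58), ([248, 234], 0.49)] [[0.31, 0.557], [0.536, 0.422], [0.587, 0.065]]
scene tray [([174, 184], 0.78)] [[0.471, -0.346]]
scene solvent [([316, 248], 0.85), ([320, 283], 0.37)] [[0.488, 0.259], [0.613, 0.33]]
scene jar [([365, 259], 0.58)] [[0.449, 0.407]]
scene caliper [([320, 288], 0.61), ([176, 183], 0.45), ([315, 250], 0.3)] [[0.629, 0.338], [0.462, -0.344], [0.498, 0.26]]
scene screwdriver [([267, 197], 0.7), ([254, 218], 0.26)] [[0.346, -0.007], [0.473, 0.016]]
scene spanner_mid [([163, 176], 0.75), ([364, 260], 0.59)] [[0.454, -0.417], [0.455, 0.406]]
```

View pics/top.png

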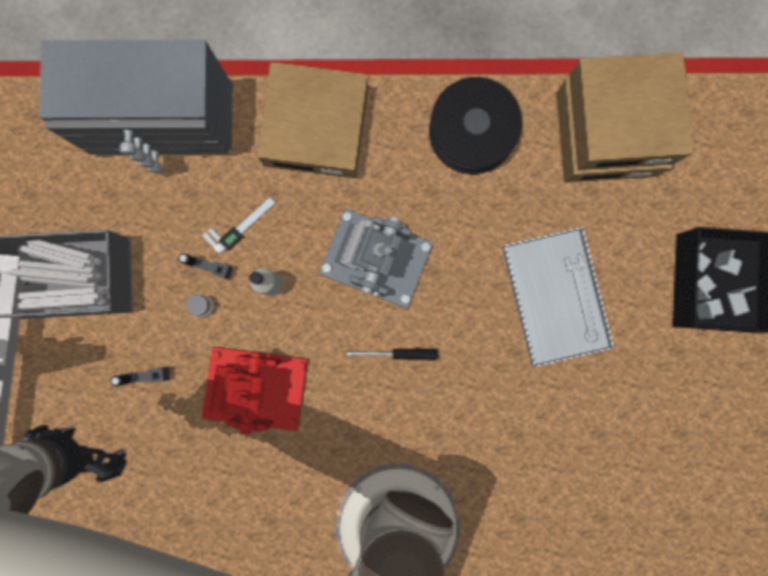

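View pics/scene.png

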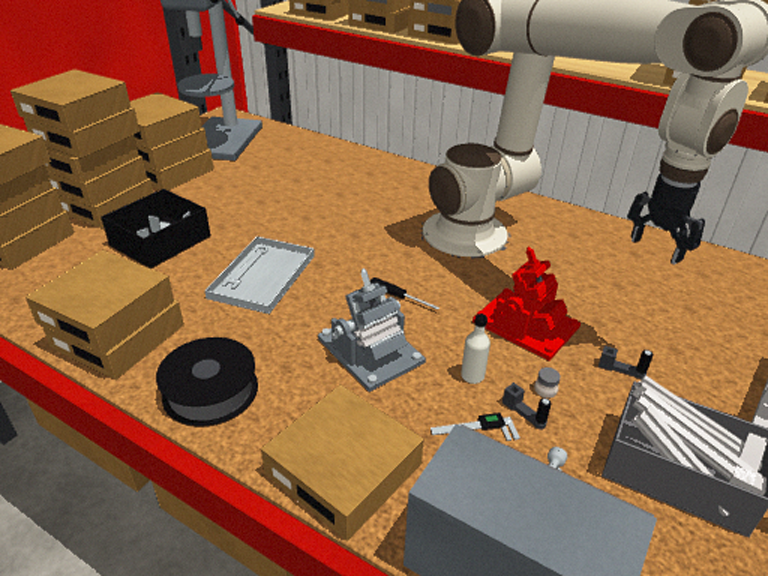

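```bash
python3 - <<'E'
from h import *
T=cam('top');S=cam('scene')
a=cv2.resize(np.ascontiguousarray(T['img'][150:220,110:200,::-1]),(390,303),interpolation=2)
b=cv2.resize(np.ascontiguousarray(S['img'][240:310,280:370,::-1]),(390,303),interpolation=2)
c=cv2.resize(np.ascontiguousarray(T['img'][135:210,210:293,::-1]),(331,300),interpolation=2)
d=cv2.resize(np.ascontiguousarray(S['img'][170:262,207:290,::-1]),(270,300),interpolation=2)
im=np.zeros((603,780,3),np.uint8);im[:303,:390]=a;im[:303,390:]=b;im[303:,:331]=c;im[303:,390:660]=d
cv2.imwrite('pics/crop.png',im[:600])
bl=[(348,215),(432,246),(405,298),(325,268)]
P=[onz(T,(np.array(p)+.5)/1.5-.5,.015) for p in bl];print(np.round(P,3).tolist(),np.mean(P,0).round(3))
tr=[(505,246),(581,230),(611,348),(534,364)]
P=[onz(T,(np.array(p)+.5)/1.5-.5,.025) for p in tr];print(np.round(P,3).tolist(),np.mean(P,0).round(3))
E
```

```text
[[0.649, 0.099, 0.015], [0.582, -0.077, 0.015], [0.473, -0.02, 0.015], [0.537, 0.147, 0.015]] [0.56  0.037 0.015]
[[0.58, -0.229, 0.025], [0.613, -0.389, 0.025], [0.366, -0.444, 0.025], [0.334, -0.284, 0.025]] [ 0.473 -0.336  0.025]
```

View pics/crop.png

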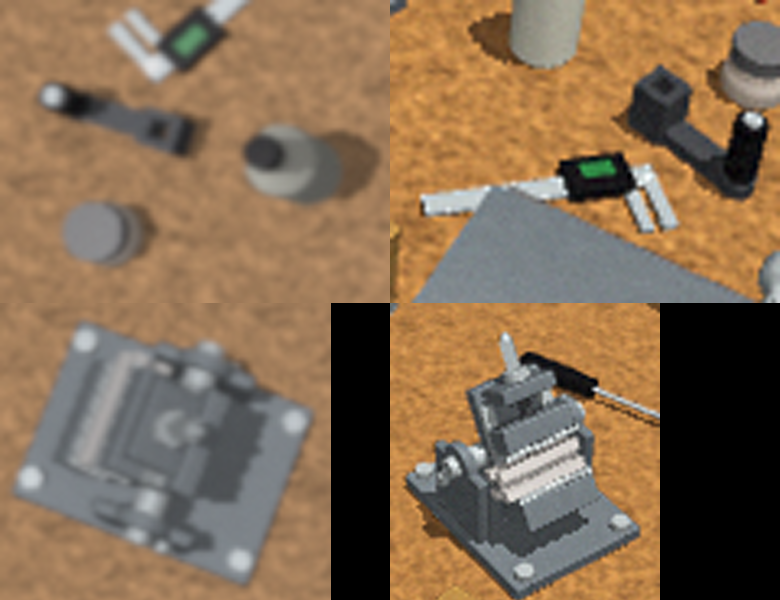

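Crank candidates (top px): A (108,249), y≈0.49; B (147,179), y≈0.364. B lies farthest right, with the bottle beyond its hub and the jar and caliper on either side of it. The crop confirms B. The vise is grey, x axis at ≈69°, seat ≈ (0.552, 0.027, 0.172). I'll first look at the square's angle with the wrist camera.

```bash
python3 -m inch '[[0,0,6,0],[4,-6,8,-10],[8,-12,8,-20],[12,-18,8,-30],[16,-24,8,-40],[20,-30,8,-50],[24,-36,8,-60],[28,-42,8,-70]]' 8.5 40
python3 -m inch '[[2,-3,0,-10],[4.7,-7.4,0,-17.5],[4.7,-7.4,0,-17.5],[4.7,-7.4,0,-17.5],[4.7,-7.4,0,-17.5],[4.7,-7.4,0,-17.5],[4.7,-7.4,0,-17.5],[4.7,-7.4,0,-17.5]]'
python3 - <<'E'
from h import *
o=bot.get_obs();print(np.round(o['q'],1),np.round(o['ee_pos'],4),np.round(o['tcp_rot'],2))
W=cam('wrist');print(np.round(W['raw']['mount'],3).tolist(),W['f'])
for t in('shaft_seat','vise','jaw'):
  print(t,[(np.round(d['point']).tolist(),round(d['score'],2)) for d in bot.landmark_of(t,W['raw'])])
print('exp seat',proj(W,[.552,.027,.172]),'tip',proj(W,[.546,.010,.203]))
save(W,'w1.png',s=1.5)
E
```

```text
time: 2.2
ee_pos: [0.4613, 0.1405, 0.3195]
tcp_rot: [180.0, -0.0, 86.2]
wrist_force: [-0.0, 1.1, 0.6]
opening: 0.0848
grasp_force: 0.0
time: 3.2
ee_pos: [0.5074, 0.0686, 0.3194]
tcp_rot: [180.0, -0.0, 69.1]
wrist_force: [0.5, 0.9, 0.2]
opening: 0.085
grasp_force: 0.0
[  7.7   2.4  16.4 104.   -0.  118.7] [0.5074 0.0686 0.3194] [179.99  -0.    69.05]
[[-0.0, -0.963, -0.268, 0.067], [1.0, -0.0, 0.001, 0.0], [-0.001, -0.268, 0.963, -0.135], [0.0, 0.0, 0.0, 1.0]] 329.2203855111948
shaft_seat [([315.0, 200.0], 0.68)]
vise [([293.0, 156.0], 0.95), ([27.0, 44.0], 0.95)]
jaw [([302.0, 162.0], 0.59)]
exp seat [315.71070249 204.56927386] tip [322.06964976 236.82039508]
```

View pics/w1.png

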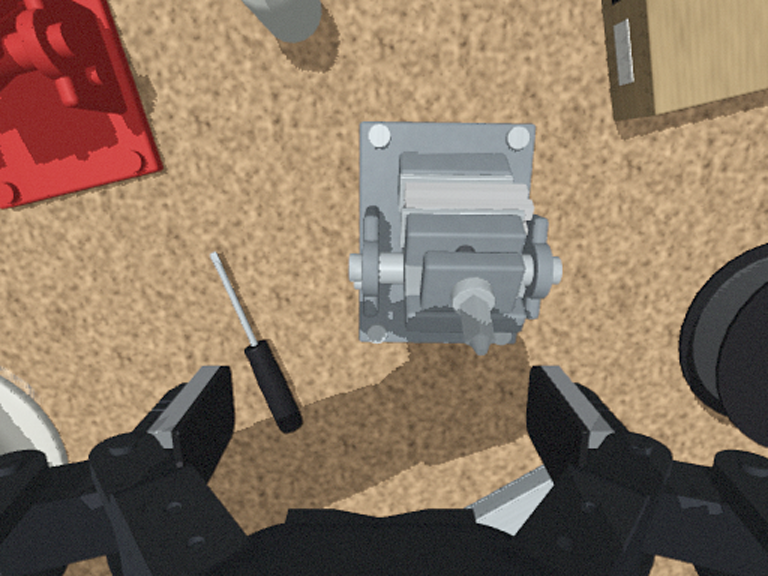

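Wrist view: the vise sits upright in the picture, so its yaw is 69°. Collar is at (315,200) and shaft tip at (321,233), about 3 mm toward +vise-x from my estimate. I'll enlarge the shaft to get the square's angle.

```bash
python3 -m inch '[[1,-1,-2,0],[2.5,-3.5,-4,0],[2.5,-3.5,-4,0],[2.5,-3.5,-4,0],[2.5,-3.5,-4,0],[2.5,-3.5,-4,0],[2.5,-3.5,-4,0],[2.5,-3.5,-4,0]]'
python3 - <<'E'
from h import *
W=cam('wrist');o=bot.get_obs();print(o['ee_pos'],o['time'])
vx=np.array([np.cos(np.radians(69)),np.sin(np.radians(69)),0]);vy=np.array([-vx[1],vx[0],0])
u=.866*vx+[0,0,.5];a=-.5*vx+[0,0,.866];s=np.array([.5532,.030,.172])
p=proj(W,s+.018*a).astype(int);print(p)
x0,y0=p-[40,45];save(W,'w2.png',(x0,y0,x0+80,y0+80),7)
print('crop origin',x0,y0)
for ph in(0,15,30,45,60,75):
  c=[s+k*a+.006*(sx*(np.cos(np.radians(ph))*u+np.sin(np.radians(ph))*vy)+sy*(-np.sin(np.radians(ph))*u+np.cos(np.radians(ph))*vy)) for k in(.001,.029) for sx,sy in((1,1),(-1,1),(-1,-1),(1,-1))]
  print(ph,[((proj(W,q)-[x0,y0])*7).astype(int).tolist() for q in c])
E
```

```text
time: 4.4
ee_pos: [0.5325, 0.0335, 0.2794]
tcp_rot: [180.0, -0.0, 69.0]
wrist_force: [0.5, -0.0, -0.1]
opening: 0.085
grasp_force: 0.0
[0.53250903 0.0334488  0.27936879] 4.45
[281 204]
crop origin 241 159
0 [[220, 159], [215, 238], [324, 238], [332, 159], [231, 357], [226, 435], [344, 435], [354, 357]]
15 [[206, 171], [230, 246], [337, 227], [317, 150], [217, 368], [243, 443], [358, 424], [337, 348]]
30 [[198, 185], [248, 252], [346, 214], [298, 144], [207, 382], [262, 448], [369, 411], [316, 342]]
45 [[194, 199], [268, 254], [351, 199], [277, 142], [204, 396], [283, 450], [373, 396], [294, 340]]
60 [[196, 214], [288, 252], [350, 185], [256, 144], [206, 410], [305, 448], [372, 382], [271, 342]]
75 [[203, 227], [307, 246], [343, 171], [237, 150], [213, 424], [325, 443], [366, 368], [250, 347]]
```

View pics/w2.png

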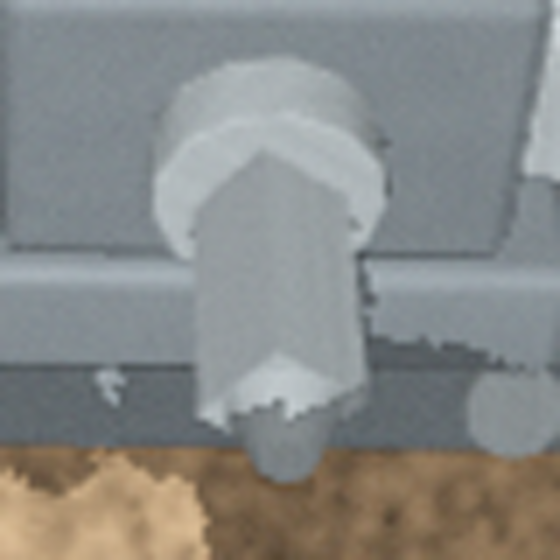

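The square is near φ≈50°, the worst case for a top-down tool: its upper corner is at crop px (266,152) and its side corners at x 197 and 355. I'll turn it about 50° clockwise with the fingers so its flats face the pads when they close along vise-y.

```bash
python3 -m inch '[[0.8,-0.8,-2,10],[1.65,-1.55,-4,20],[1.65,-1.55,-4,30],[1.65,-1.55,-5,40],[1.65,-1.55,-6.5,48],[1.65,-1.55,-8,48],[1.65,-1.55,-8.9,48],[1.65,-1.55,-8.9,48]]' 4 40
python3 -m inch '[[0,0,0,0],[0,0,0,0],[0,0,0,0],[0,0,0,0],[0,0,0,0],[0,0,0,0],[0,0,0,0],[0,0,0,0]]' 0.8 40
```

```text
time: 5.45
ee_pos: [0.5487, 0.0179, 0.1896]
tcp_rot: [-179.9, -0.0, 116.9]
wrist_force: [0.4, -0.3, 0.1]
opening: 0.0403
grasp_force: 0.0
time: 6.45
ee_pos: [0.5499, 0.0181, 0.1911]
tcp_rot: [179.9, 0.0, 117.0]
wrist_force: [6.0, 2.7, 2.2]
opening: 0.0153
grasp_force: 36.4
```

```bash
python3 -m inch '[[0,0,0,-8],[0,0,0,-16],[0,0,0,-24],[0,0,0,-32],[0,0,0,-40],[0,0,0,-48],[0,0,0,-48],[0,0,0,-48]]' 0.8 50
python3 -m inch '[[0,0,0,0],[0,0,0,0],[0,0,0,0],[0,0,0,0],[0,0,0,0],[0,0,0,0],[0,0,0,0],[0,0,0,0]]' 0.8 80
```

```text
time: 7.45
ee_pos: [0.5471, 0.0171, 0.1913]
tcp_rot: [-179.9, 0.1, 69.0]
wrist_force: [-10.8, -3.8, 10.5]
opening: 0.011
grasp_force: 48.7
time: 8.45
ee_pos: [0.547, 0.0172, 0.1914]
tcp_rot: [-179.9, 0.1, 69.0]
wrist_force: [-11.0, -3.6, 10.9]
opening: 0.0098
grasp_force: 78.3
```

```bash
python3 -m inch '[[0,0,0,0],[0,0,2,0],[0,0,6,0],[-1,5,11,5],[-2,11,11,5],[-3,17,11,5],[-3.4,23,11,5],[-3.4,29.2,11,5]]' 8.5 40
python3 -m inch '[[0,0,0,0],[0,0,0,0],[0,0,0,0],[0,0,0,0],[0,0,0,0],[0,0,0,0],[0,0,0,0],[0,0,0,0]]'
python3 - <<'E'
from h import *
W=cam('wrist');T=cam('top');o=bot.get_obs();print(o['ee_pos'],o['tcp_rot'],o['time'])
for t,z in(('crank',.02),('crank_handle',.039),('solvent',0),('jar',0),('caliper',0)):
  for d in bot.landmark_of(t,W['raw'])[:2]: print(t,np.round(d['point'],1),round(d['score'],2),onz(W,d['point'],z).round(4))
save(W,'w3.png',s=1.5)
save(T,'t3.png',(220,140,284,204),8)
E
```

```text
time: 9.45
ee_pos: [0.5144, 0.3112, 0.3005]
tcp_rot: [180.0, 0.0, 74.0]
wrist_force: [1.2, -0.8, 0.1]
opening: 0.085
grasp_force: 0.0
time: 10.45
ee_pos: [0.515, 0.3095, 0.3002]
tcp_rot: [-180.0, 0.0, 74.0]
wrist_force: [0.2, 0.2, 0.9]
opening: 0.0848
grasp_force: 0.0
[0.5149946  0.30953565 0.30022298] [-1.79997366e+02  3.04955569e-03  7.40274068e+01] 10.55
crank [254.3 113.6] 0.68 [0.5308 0.3589 0.02  ]
crank [45.9 55.5] 0.58 [0.3137 0.4902 0.02  ]
crank_handle [254.9  47.5] 0.64 [0.5512 0.4283 0.039 ]
solvent [254.3 189.7] 0.6 [0.5028 0.2606 0.    ]
jar [185.6  93.3] 0.56 [0.4538 0.4062 0.    ]
caliper [323.9 115. ] 0.66 [0.6164 0.3318 0.    ]
```

View pics/w3.png

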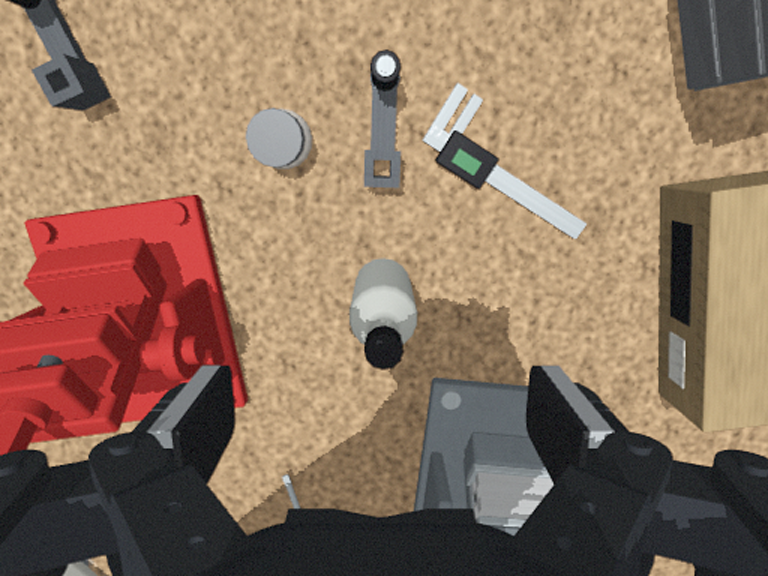

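Wrist view: crank hub hole at (255,111) and handle at (255,47), so the arm runs at 73.6°. The jar is ~63 mm clear on the left, the caliper to the right and the bottle ~100 mm behind. I'll grasp the hub across its sides.

```bash
python3 -m inch '[[1.6,4.9,0,0],[1.6,4.9,-4,0],[1.6,4.9,-9,0],[1.6,4.9,-14,0],[1.6,4.9,-19,0],[1.6,4.9,-23,0],[1.6,4.9,-26,0],[1.6,4.9,-27.7,0]]' 5.5 40
python3 -m inch '[[0,0,0,0],[0,0,0,0],[0,0,0,0],[0,0,0,0],[0,0,0,0],[0,0,0,0],[0,0,0,0],[0,0,0,0]]' 2 40
```

```text
time: 11.8
ee_pos: [0.5304, 0.3581, 0.0215]
tcp_rot: [-179.9, 0.1, 74.0]
wrist_force: [-0.6, 0.2, 1.0]
opening: 0.0553
grasp_force: 0.0
time: 12.8
ee_pos: [0.5314, 0.3587, 0.0242]
tcp_rot: [179.9, -0.1, 74.0]
wrist_force: [-0.5, -2.0, 6.0]
opening: 0.0271
grasp_force: 43.4
```

View pics/t3.png

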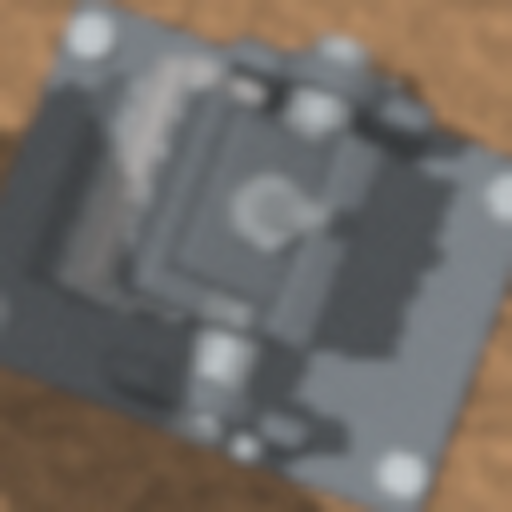

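```bash
python3 -m inch '[[0,0,3,0],[0,0,8,0],[0,0,14,0],[0,0,19,0],[0,0,24.7,0],[0,-3,24.7,10],[0,-6,24.7,20],[0,-9,24.7,30]]' 2 40
python3 -m inch '[[0,-3,0,10],[0,-6,0,20],[0,-9,0,30],[0,-12,0,40],[0,-15,0,50],[0,-17,0,60],[0,-19,0,70],[0,-21,0,80]]'
python3 -m inch '[[1.4,-2,0,10],[1.4,-4.6,0,20],[1.4,-4.6,0,30],[1.4,-4.6,0,40],[1.4,-4.6,0,50],[1.4,-4.6,0,60],[1.4,-4.6,0,65],[1.4,-4.6,0,65]]'
python3 - <<'E'
from h import *
W=cam('wrist');S=cam('scene');o=bot.get_obs();print(o['ee_pos'],o['tcp_rot'],o['time'],o['opening'],o['q'].round(0))
im=np.zeros((560,780,3),np.uint8)
a=W['img'][200:384,110:400,::-1];im[:331]=0;im[:331,:522]=cv2.resize(np.ascontiguousarray(a),(522,331))
b=S['img'][130:260,190:300,::-1];im[:307,522:]=cv2.resize(np.ascontiguousarray(b),(258,307));cv2.imwrite('pics/w4.png',im[:331])
E
```

```text
time: 13.8
ee_pos: [0.5309, 0.2676, 0.2694]
tcp_rot: [-179.9, 0.0, 104.4]
wrist_force: [1.2, -1.1, -4.1]
opening: 0.0272
grasp_force: 42.2
time: 14.8
ee_pos: [0.5309, 0.0578, 0.2696]
tcp_rot: [180.0, -0.1, -175.7]
wrist_force: [-0.4, 0.8, -3.6]
opening: 0.0274
grasp_force: 42.2
time: 15.8
ee_pos: [0.5449, 0.0125, 0.2697]
tcp_rot: [179.9, -0.0, -111.0]
wrist_force: [-0.1, -0.4, -4.1]
opening: 0.0274
grasp_force: 42.1
[0.54491123 0.01251697 0.26986979] [ 1.79957156e+02 -8.41228070e-03 -1.11103017e+02] 15.9 0.027338305249315797 [  1.   5.  14.  99.   0. -68.]
```

View pics/w4.png

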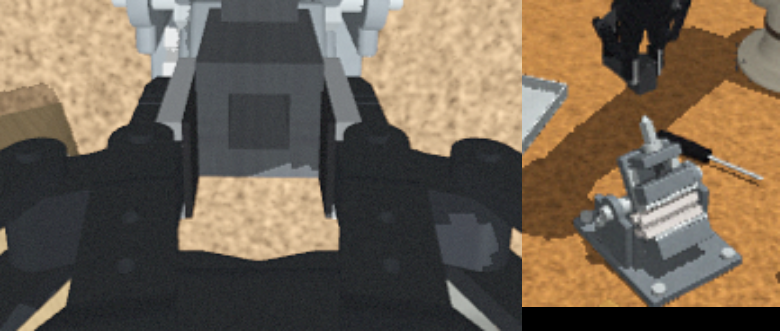

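Hub top shows between the pads with the hole at px (254,267), so the hub centre is ~3 mm toward the handle from the TCP. Next I'll lower the flat hub over the cone tip.

```bash
python3 -m inch '[[0.16,0.47,-1,0],[0.16,0.47,-2,0],[0.16,0.47,-3,0],[0.16,0.47,-3.6,0],[0.16,0.47,-4.1,0],[0.16,0.47,-4.5,0],[0.16,0.47,-4.9,0],[0.16,0.47,-4.9,0]]'
```

```text
time: 16.9
ee_pos: [0.547, 0.0173, 0.2239]
tcp_rot: [-179.8, 0.1, -111.0]
wrist_force: [-3.8, 0.2, 11.5]
opening: 0.0271
grasp_force: 43.9
```

```bash
python3 -m inch '[[-0.05,-0.15,0,0],[-0.1,-0.3,0,0],[-0.15,-0.45,0,0],[-0.2,-0.6,0,0],[-0.25,-0.75,0,0],[-0.3,-0.85,0,0],[-0.36,-0.95,0,0],[-0.36,-0.95,0,0]]'
python3 - <<'E'
from h import *
W=cam('wrist');S=cam('scene');o=bot.get_obs();print(o['ee_pos'],o['time'],o['torque'])
im=np.zeros((380,780,3),np.uint8)
a=W['img'][200:384,110:400,::-1];im[:331,:522]=cv2.resize(np.ascontiguousarray(a),(522,331))
b=S['img'][140:230,200:270,::-1];im[:331,522:]=cv2.resize(np.ascontiguousarray(b),(258,331),interpolation=2);cv2.imwrite('pics/w5.png',im[:331])
E
```

```text
time: 17.9
ee_pos: [0.544, 0.0094, 0.2226]
tcp_rot: [-179.9, 0.3, -110.9]
wrist_force: [2.8, 8.0, 1.8]
opening: 0.0272
grasp_force: 42.8
[0.54401537 0.00937537 0.22259271] 18.0 [ 2.20008334 -0.6665724   0.03583215]
```

View pics/w5.png

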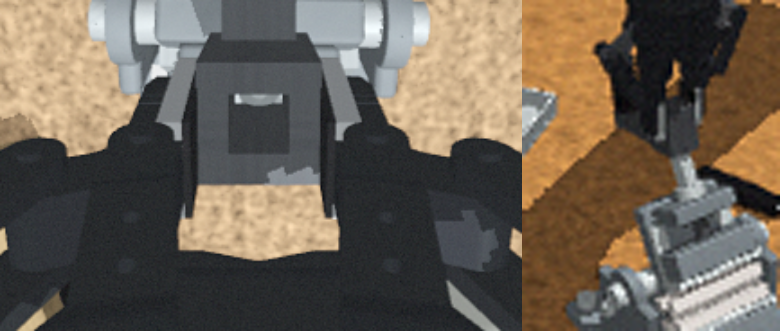

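Tip is inside the hole (scene crop (685,160)), and the force builds as it should. I'll keep leaning the hub over.

```bash
python3 -m inch '[[-0.05,-0.15,0,0],[-0.1,-0.3,0,0],[-0.15,-0.4,0,0],[-0.2,-0.5,0,0],[-0.22,-0.6,0,0],[-0.25,-0.7,0,0],[-0.28,-0.8,0,0],[-0.28,-0.8,0,0]]'
python3 - <<'E'
from h import *
W=cam('wrist');o=bot.get_obs();print(o['ee_pos'],o['time'],o['torque'])
a=W['img'][200:384,110:400,::-1];cv2.imwrite('pics/w6.png',cv2.resize(np.ascontiguousarray(a),(522,331)))
S=cam('scene');save(S,'s6.png',(200,140,270,230),4)
E
```

```text
time: 19.0
ee_pos: [0.5413, 0.0014, 0.2225]
tcp_rot: [-179.9, 0.3, -110.9]
wrist_force: [3.2, 9.8, 1.7]
opening: 0.0275
grasp_force: 42.8
[0.54127739 0.0013961  0.22258286] 19.05 [ 2.28315937 -0.74573738  0.03213468]
```

```bash
python3 -m inch '[[0.05,0.15,-0.3,0],[0.12,0.35,-0.6,0],[0.2,0.55,-0.9,0],[0.27,0.75,-1.1,0],[0.33,0.95,-1.35,0],[0.4,1.1,-1.55,0],[0.45,1.25,-1.75,0],[0.45,1.25,-1.75,0]]'
```

```text
time: 20.1
ee_pos: [0.5454, 0.012, 0.2081]
tcp_rot: [-179.7, 0.2, -111.0]
wrist_force: [-1.6, 7.6, 7.1]
opening: 0.0272
grasp_force: 48.2
```

```bash
python3 -m inch '[[0.04,0.1,-0.2,0],[0.08,0.2,-0.4,0],[0.12,0.3,-0.6,0],[0.16,0.4,-0.8,0],[0.2,0.5,-1,0],[0.23,0.6,-1.2,0],[0.25,0.65,-1.4,0],[0.25,0.65,-1.5,0]]'
python3 - <<'E'
from h import *
T=cam('top');S=cam('scene');vx=np.array([.358,.934,0]);a=-.5*vx+[0,0,.866];s=np.array([.5512,.0298,.172])
u=.866*vx+[0,0,.5]
for c,n in((T,'top'),(S,'scene')):
  for t,X in(('crank',s+.02*a),('crank_handle',s+.039*a-.07*u)):
    print(n,t,[(np.round(d['point'],1).tolist(),round(d['score'],2)) for d in bot.landmark_of(t,c['raw'])[:4]],'exp',proj(c,X).round(1))
S=cam('scene');save(S,'s7.png',(195,135,275,235),6)
E
```

```text
time: 21.1
ee_pos: [0.5476, 0.017, 0.1964]
tcp_rot: [-179.5, 0.0, -111.1]
wrist_force: [-16.4, -11.3, 37.1]
opening: 0.0274
grasp_force: 52.8
top crank [([103.7, 250.0], 0.85)] exp [257.  167.1]
top crank_handle [([80.9, 250.5], 0.64)] exp [280.9 177. ]
scene crank [([238.8, 184.4], 0.73), ([406.7, 237.8], 0.57)] exp [243.2 184.8]
scene crank_handle [([226.5, 173.0], 0.66), ([430.5, 238.9], 0.64)] exp [230.3 178.9]
```

```bash
python3 -m inch '[[0,0,0.5,0],[0,0,0.5,0],[0,0,0.5,0],[0,0,0.5,0],[0,0,2.5,0],[0,0,5,0],[0,0,8,0],[0.9,2.3,11,0]]' 4.6 40
python3 - <<'E'
from h import *
W=cam('wrist');S=cam('scene');o=bot.get_obs();print(o['ee_pos'],o['time'],o['wrist_force'])
vx=np.array([.358,.934,0]);a=-.5*vx+[0,0,.866];s=np.array([.5512,.0298,.172]);u=.866*vx+[0,0,.5]
for c,n in((W,'w'),(S,'scene')):
  for t,X in(('crank',s+.02*a),('crank_handle',s+.039*a-.07*u)):
    print(n,t,[(np.round(d['point'],1).tolist(),round(d['score'],2)) for d in bot.landmark_of(t,c['raw'])[:4]],'exp',proj(c,X).round(1))
im=np.zeros((331,780,3),np.uint8)
a=W['img'][60:384,110:400,::-1];im[:331,:296]=cv2.resize(np.ascontiguousarray(a),(296,331))
a=W['img'][130:260,190:300,::-1];im[:331,296:536]=cv2.resize(np.ascontiguousarray(a),(240,331))
b=S['img'][140:240,195:270,::-1];im[:331,536:]=cv2.resize(np.ascontiguousarray(b),(244,331),interpolation=2);cv2.imwrite('pics/w8.png',im[:331])
E
```

```text
time: 22.45
ee_pos: [0.5561, 0.0411, 0.2997]
tcp_rot: [180.0, -0.0, -111.1]
wrist_force: [0.3, 0.0, 0.3]
opening: 0.0461
grasp_force: 0.0
[0.55731567 0.04302498 0.30131681] 22.55 [-0.36802966 -0.38679455 -0.30484755]
w crank [([251.8, 166.5], 0.64)] exp [254.2 164.2]
w crank_handle [([243.4, 68.2], 0.69)] exp [254.   67.9]
scene crank [([240.8, 185.2], 0.76), ([404.9, 236.0], 0.7), ([162.5, 172.6], 0.29)] exp [243.2 184.8]
scene crank_handle [([428.7, 241.3], 0.88), ([224.6, 179.7], 0.58)] exp [230.3 178.9]
```

Landmarks match a home crank within ~2 px, and the handle is just turned ~7° within the square's play. Now I'll grip the handle, which leans 30° in the pads.

```bash
python3 -m inch '[[-1.5,-5,0,0],[-2.9,-9.2,-2,0],[-2.9,-9.2,-5,0],[-2.9,-9.2,-8,0],[-2.9,-9.2,-10,0],[-2.9,-9.2,-12,0],[-2.9,-9.2,-13.3,0],[-2.9,-9.2,-13.3,0]]' 4.6 40
python3 -m inch '[[0,0,0,0],[0,0,0,0],[0,0,0,0],[0,0,0,0],[0,0,0,0],[0,0,0,0],[0,0,0,0],[0,0,0,0]]' 1.2 30
```

```text
time: 23.75
ee_pos: [0.5264, -0.0505, 0.1645]
tcp_rot: [179.9, -0.0, -111.0]
wrist_force: [-0.4, -0.8, -0.2]
opening: 0.0459
grasp_force: 0.0
time: 24.75
ee_pos: [0.5273, -0.0503, 0.1659]
tcp_rot: [-180.0, 0.0, -111.0]
wrist_force: [0.4, -0.1, 4.7]
opening: 0.0212
grasp_force: 31.9
```

```bash
cat > circ.py <<'E'
import sys,numpy as np
def P(d):
    p=np.radians(d);return 7*(-np.cos(p)*np.array([.866*.358,.866*.934,.5])+np.sin(p)*np.array([-.934,.358,0]))
def rows(a,s,n=8,last=None):
    return [(P(a+s*k)-P(a)).round(2).tolist()+[0] for k in range(1,n+1)]
if __name__=='__main__':
    for a in map(float,sys.argv[2:]): print(a,rows(a,float(sys.argv[1])))
E
python3 circ.py 15 -5 115 235
```

```text
-5.0 [[-1.68, 0.72, 0.04, 0], [-3.14, 1.79, 0.31, 0], [-4.27, 3.13, 0.81, 0], [-5.01, 4.66, 1.48, 0], [-5.29, 6.28, 2.29, 0], [-5.11, 7.86, 3.18, 0], [-4.47, 9.31, 4.09, 0], [-3.42, 10.52, 4.97, 0]]
115.0 [[1.39, 0.9, 0.77, 0], [3.04, 1.41, 1.39, 0], [4.81, 1.51, 1.81, 0], [6.6, 1.19, 2.01, 0], [8.28, 0.48, 1.97, 0], [9.74, -0.59, 1.69, 0], [10.87, -1.94, 1.2, 0], [11.61, -3.47, 0.53, 0]]
235.0 [[0.29, -1.61, -0.81, 0], [0.1, -3.2, -1.7, 0], [-0.54, -4.65, -2.62, 0], [-1.59, -5.86, -3.49, 0], [-2.99, -6.75, -4.26, 0], [-4.63, -7.27, -4.87, 0], [-6.4, -7.37, -5.3, 0], [-8.19, -7.05, -5.49, 0]]
```

Start winding, with a small downward bias.

```bash
python3 -m inch '[[-1.7,0.7,0,0],[-3.1,1.8,0.2,0],[-4.3,3.1,0.7,0],[-5,4.7,1.4,0],[-5.3,6.3,2.2,0],[-5.1,7.9,3.1,0],[-4.5,9.3,4,0],[-3.4,10.5,4.9,0]]'
```

```text
time: 25.75
ee_pos: [0.4911, 0.0543, 0.2162]
tcp_rot: [179.9, -0.1, -111.0]
wrist_force: [-15.0, -3.5, 15.4]
opening: 0.0208
grasp_force: 37.0
```

```bash
python3 -m inch '[[1.4,0.9,0.8,0],[3,1.4,1.4,0],[4.8,1.5,1.8,0],[6.6,1.2,2,0],[8.3,0.5,2,0],[9.7,-0.6,1.7,0],[10.9,-1.9,1.2,0],[11.6,-3.5,0.5,0]]'
```

```text
time: 26.75
ee_pos: [0.6113, 0.019, 0.2224]
tcp_rot: [-179.6, 0.1, -111.0]
wrist_force: [0.6, -2.9, 14.0]
opening: 0.0212
grasp_force: 34.8
```

```bash
python3 -m inch '[[0.3,-1.6,-0.8,0],[0.1,-3.2,-1.7,0],[-0.5,-4.7,-2.6,0],[-1.6,-5.9,-3.5,0],[-3,-6.8,-4.3,0],[-4.6,-7.3,-4.9,0],[-6.4,-7.4,-5.3,0],[-8.2,-7,-5.4,0]]'
```

```text
time: 27.75
ee_pos: [0.5275, -0.0499, 0.1663]
tcp_rot: [-179.9, 0.1, -111.0]
wrist_force: [5.9, 7.4, 5.5]
opening: 0.021
grasp_force: 33.7
```

```bash
python3 circ.py 3 -5 19 43 67 91 115 139 163 187 211; python3 -c "
from circ import *
for a in (-5,19,43,67,91,115,139,163,187,211,235): t=(P(a+1)-P(a));print(a,(t/np.linalg.norm(t)).round(2))"
```

```text
-5.0 [[-0.35, 0.11, -0.01, 0], [-0.69, 0.24, -0.01, 0], [-1.03, 0.39, -0.0, 0], [-1.36, 0.54, 0.01, 0], [-1.68, 0.72, 0.04, 0], [-1.99, 0.91, 0.08, 0], [-2.3, 1.11, 0.12, 0], [-2.59, 1.32, 0.18, 0]]
19.0 [[-0.28, 0.23, 0.06, 0], [-0.55, 0.47, 0.14, 0], [-0.81, 0.71, 0.22, 0], [-1.05, 0.98, 0.31, 0], [-1.27, 1.24, 0.41, 0], [-1.49, 1.52, 0.51, 0], [-1.68, 1.81, 0.63, 0], [-1.87, 2.11, 0.75, 0]]
43.0 [[-0.16, 0.3, 0.13, 0], [-0.31, 0.61, 0.26, 0], [-0.44, 0.92, 0.4, 0], [-0.55, 1.24, 0.55, 0], [-0.65, 1.56, 0.71, 0], [-0.72, 1.88, 0.86, 0], [-0.78, 2.2, 1.03, 0], [-0.82, 2.53, 1.19, 0]]
67.0 [[-0.02, 0.32, 0.17, 0], [-0.02, 0.65, 0.34, 0], [-0.0, 0.97, 0.52, 0], [0.03, 1.29, 0.7, 0], [0.09, 1.6, 0.88, 0], [0.16, 1.91, 1.06, 0], [0.26, 2.21, 1.25, 0], [0.37, 2.51, 1.43, 0]]
91.0 [[0.13, 0.29, 0.18, 0], [0.27, 0.57, 0.37, 0], [0.44, 0.85, 0.55, 0], [0.62, 1.11, 0.73, 0], [0.81, 1.37, 0.9, 0], [1.02, 1.61, 1.08, 0], [1.25, 1.84, 1.25, 0], [1.49, 2.06, 1.42, 0]]
115.0 [[0.25, 0.21, 0.16, 0], [0.52, 0.4, 0.32, 0], [0.8, 0.58, 0.48, 0], [1.09, 0.74, 0.63, 0], [1.39, 0.9, 0.77, 0], [1.71, 1.0
[... 405 characters left out ...]
 -0.67, 0.14, 0], [2.79, -0.83, 0.13, 0]]
187.0 [[0.32, -0.17, -0.03, 0], [0.63, -0.36, -0.06, 0], [0.94, -0.56, -0.11, 0], [1.23, -0.78, -0.16, 0], [1.51, -1.0, -0.23, 0], [1.78, -1.24, -0.3, 0], [2.03, -1.49, -0.38, 0], [2.28, -1.75, -0.47, 0]]
211.0 [[0.23, -0.27, -0.1, 0], [0.44, -0.55, -0.2, 0], [0.64, -0.84, -0.32, 0], [0.82, -1.13, -0.44, 0], [0.98, -1.43, -0.57, 0], [1.13, -1.74, -0.7, 0], [1.26, -2.05, -0.85, 0], [1.37, -2.37, -0.99, 0]]
-5 [-0.96  0.29 -0.04]
19 [-0.78  0.61  0.17]
43 [-0.46  0.82  0.34]
67 [-0.07  0.88  0.46]
91 [0.33 0.8  0.5 ]
115 [0.68 0.58 0.45]
139 [0.91 0.25 0.32]
163 [ 0.98 -0.11  0.14]
187 [ 0.89 -0.46 -0.07]
211 [ 0.63 -0.73 -0.26]
235 [ 0.27 -0.87 -0.41]
```

```bash
python3 -m inch '[[-0.35,0.12,0,0],[-0.69,0.26,0.01,0],[-1.03,0.41,0.02,0],[-1.36,0.57,0.03,0],[-1.68,0.74,0.04,0],[-1.99,0.93,0.08,0],[-2.29,1.12,0.12,0],[-2.59,1.33,0.17,0]]'
```

```text
time: 28.75
ee_pos: [0.5025, -0.0371, 0.168]
tcp_rot: [-179.9, 0.0, -111.0]
wrist_force: [5.2, 0.6, 6.3]
opening: 0.0212
grasp_force: 33.7
```

```bash
python3 -m inch '[[-0.28,0.23,0.06,0],[-0.55,0.47,0.14,0],[-0.81,0.71,0.22,0],[-1.05,0.98,0.31,0],[-1.27,1.24,0.41,0],[-1.49,1.52,0.51,0],[-1.68,1.81,0.63,0],[-1.87,2.11,0.75,0]]'
```

```text
time: 29.75
ee_pos: [0.4838, -0.0167, 0.1754]
tcp_rot: [-179.8, -0.1, -111.0]
wrist_force: [5.8, -3.2, 4.9]
opening: 0.0209
grasp_force: 33.7
```

```bash
python3 -m inch '[[-0.16,0.3,0.13,0],[-0.31,0.61,0.26,0],[-0.44,0.92,0.4,0],[-0.55,1.24,0.55,0],[-0.65,1.56,0.71,0],[-0.72,1.88,0.86,0],[-0.78,2.2,1.03,0],[-0.82,2.53,1.19,0]]'
```

```text
time: 30.75
ee_pos: [0.4751, 0.0079, 0.1873]
tcp_rot: [-179.9, -0.2, -111.1]
wrist_force: [1.2, -6.8, 4.9]
opening: 0.0212
grasp_force: 34.0
```

```bash
python3 -m inch '[[-0.02,0.32,0.17,0],[-0.02,0.65,0.34,0],[0,0.97,0.52,0],[0.03,1.29,0.7,0],[0.09,1.6,0.88,0],[0.16,1.91,1.06,0],[0.26,2.21,1.25,0],[0.37,2.51,1.43,0]]'
```

```text
time: 31.75
ee_pos: [0.4777, 0.0329, 0.2013]
tcp_rot: [180.0, -0.2, -111.1]
wrist_force: [-4.4, -8.0, 6.6]
opening: 0.021
grasp_force: 35.3
```

```bash
python3 -m inch '[[0.13,0.29,0.18,0],[0.27,0.57,0.37,0],[0.44,0.85,0.55,0],[0.62,1.11,0.73,0],[0.81,1.37,0.9,0],[1.02,1.61,1.08,0],[1.25,1.84,1.25,0],[1.49,2.06,1.42,0]]'
```

```text
time: 32.75
ee_pos: [0.4915, 0.0541, 0.2156]
tcp_rot: [179.9, -0.2, -111.0]
wrist_force: [-11.6, -3.7, 10.6]
opening: 0.0212
grasp_force: 35.7
```

```bash
python3 -m inch '[[0.25,0.21,0.16,0],[0.52,0.4,0.32,0],[0.8,0.58,0.48,0],[1.09,0.74,0.63,0],[1.39,0.9,0.77,0],[1.71,1.03,0.91,0],[2.03,1.15,1.04,0],[2.36,1.25,1.16,0]]'
```

```text
time: 33.75
ee_pos: [0.5152, 0.068, 0.2282]
tcp_rot: [179.9, -0.0, -111.0]
wrist_force: [-12.0, 5.3, 17.7]
opening: 0.021
grasp_force: 36.1
```

```bash
python3 -m inch '[[0.34,0.09,0.12,0],[0.68,0.16,0.23,0],[1.03,0.21,0.33,0],[1.38,0.25,0.42,0],[1.74,0.27,0.5,0],[2.09,0.27,0.58,0],[2.45,0.26,0.65,0],[2.82,0.23,0.71,0]]'
```

```text
time: 34.75
ee_pos: [0.5447, 0.0709, 0.2361]
tcp_rot: [-180.0, 0.1, -110.9]
wrist_force: [-5.8, 7.0, 18.3]
opening: 0.0208
grasp_force: 35.6
```

```bash
python3 -m inch '[[0.36,-0.05,0.05,0],[0.72,-0.11,0.09,0],[1.08,-0.19,0.12,0],[1.43,-0.29,0.14,0],[1.78,-0.4,0.15,0],[2.12,-0.53,0.15,0],[2.46,-0.67,0.14,0],[2.79,-0.83,0.13,0]]'
```

```text
time: 35.75
ee_pos: [0.5737, 0.0622, 0.2377]
tcp_rot: [-179.8, 0.2, -110.9]
wrist_force: [0.4, 5.4, 16.4]
opening: 0.0211
grasp_force: 35.4
```

```bash
python3 -m inch '[[0.32,-0.17,-0.03,0],[0.63,-0.36,-0.06,0],[0.94,-0.56,-0.11,0],[1.23,-0.78,-0.16,0],[1.51,-1,-0.23,0],[1.78,-1.24,-0.3,0],[2.03,-1.49,-0.38,0],[2.28,-1.75,-0.47,0]]'
```

```text
time: 36.75
ee_pos: [0.5969, 0.0441, 0.2328]
tcp_rot: [-179.8, 0.1, -111.0]
wrist_force: [4.0, 2.1, 15.7]
opening: 0.0215
grasp_force: 35.3
```

```bash
python3 -m inch '[[0.23,-0.27,-0.1,0],[0.44,-0.55,-0.2,0],[0.64,-0.84,-0.32,0],[0.82,-1.13,-0.44,0],[0.98,-1.43,-0.57,0],[1.13,-1.74,-0.7,0],[1.26,-2.05,-0.85,0],[1.37,-2.37,-0.99,0]]'
python3 circ.py 3 235 259
```

```text
time: 37.75
ee_pos: [0.6092, 0.0234, 0.2242]
tcp_rot: [-180.0, 0.4, -110.8]
wrist_force: [-6.1, 19.6, 27.6]
opening: 0.021
grasp_force: 37.3
235.0 [[0.09, -0.32, -0.15, 0], [0.17, -0.64, -0.31, 0], [0.23, -0.97, -0.47, 0], [0.27, -1.29, -0.64, 0], [0.29, -1.61, -0.81, 0], [0.29, -1.94, -0.98, 0], [0.27, -2.26, -1.16, 0], [0.23, -2.57, -1.34, 0]]
259.0 [[-0.06, -0.31, -0.18, 0], [-0.13, -0.62, -0.36, 0], [-0.22, -0.93, -0.55, 0], [-0.33, -1.22, -0.73, 0], [-0.46, -1.52, -0.91, 0], [-0.61, -1.8, -1.09, 0], [-0.77, -2.07, -1.28, 0], [-0.95, -2.34, -1.46, 0]]
```

```bash
python3 -m inch '[[0.03,-0.1,-0.05,0],[0.06,-0.2,-0.1,0],[0.09,-0.32,-0.15,0],[0.09,-0.32,-0.15,0],[0.09,-0.32,-0.15,0],[0.09,-0.32,-0.15,0],[0.09,-0.32,-0.15,0],[0.09,-0.32,-0.15,0]]'
```

```text
time: 38.75
ee_pos: [0.6106, 0.0192, 0.2222]
tcp_rot: [-179.9, 0.3, -110.9]
wrist_force: [-1.8, 11.8, 21.8]
opening: 0.0212
grasp_force: 36.3
```

```bash
python3 -m inch '[[0.02,-0.11,-0.05,0],[0.04,-0.22,-0.1,0],[0.06,-0.33,-0.16,0],[0.08,-0.44,-0.22,0],[0.1,-0.55,-0.28,0],[0.11,-0.65,-0.33,0],[0.11,-0.65,-0.33,0],[0.11,-0.65,-0.33,0]]'
```

```text
time: 39.75
ee_pos: [0.6121, 0.0124, 0.2189]
tcp_rot: [-179.8, 0.3, -110.9]
wrist_force: [1.4, 10.4, 22.0]
opening: 0.0211
grasp_force: 36.2
```

```bash
python3 -m inch '[[0,-0.11,-0.06,0],[0.01,-0.22,-0.12,0],[0.01,-0.33,-0.17,0],[0,-0.44,-0.23,0],[0,-0.54,-0.29,0],[-0.01,-0.65,-0.34,0],[-0.01,-0.65,-0.34,0],[-0.01,-0.65,-0.34,0]]'
```

```text
time: 40.75
ee_pos: [0.6126, 0.0053, 0.2153]
tcp_rot: [-179.7, 0.2, -110.9]
wrist_force: [3.8, 7.8, 18.9]
opening: 0.0212
grasp_force: 35.8
```

```bash
cat > ang.py <<'E'
from h import *
from circ import P
W=cam('wrist');S=cam('scene');o=bot.get_obs();print(o['ee_pos'],o['time'])
vx=np.array([.358,.934,0]);a=-.5*vx+[0,0,.866];s=np.array([.5512,.0298,.172])
for c,n in((W,'w'),(S,'scene'),(cam('top'),'top')):
  for t in('crank','crank_handle','jaw','profile'):
    print(n,t,[(np.round(d['point'],1).tolist(),round(d['score'],2)) for d in bot.landmark_of(t,c['raw'])[:3]])
  print('hub exp',proj(c,s+.02*a).round(1),{d:proj(c,s+.039*a+P(d)/100).round(1).tolist() for d in(220,230,240,250,260)})
save(W,'wa.png')
E
python3 ang.py
```

```text
[0.61266334 0.00525465 0.21537352] 40.85
w crank [([379.2, 220.1], 0.55)]
w crank_handle [([253.2, 266.2], 0.66)]
w jaw []
w profile []
hub exp [381.3 219. ] {220: [303.4, 336.4], 230: [282.6, 314.7], 240: [266.2, 290.4], 250: [254.4, 264.5], 260: [247.6, 237.9]}
scene crank [([241.1, 185.3], 0.82), ([402.8, 240.9], 0.59), ([175.7, 187.4], 0.49)]
scene crank_handle [([223.5, 184.0], 0.88), ([430.9, 240.4], 0.62), ([315.6, 248.9], 0.33)]
scene jaw [([249.8, 216.7], 0.75), ([357.3, 192.5], 0.56)]
scene profile [([251.3, 220.0], 0.55)]
hub exp [243.2 184.8] {220: [238.0, 184.1], 230: [234.1, 185.1], 240: [230.4, 185.9], 250: [227.1, 186.5], 260: [224.3, 186.8]}
top crank [([104.4, 249.0], 0.8)]
top crank_handle [([80.5, 254.0], 0.79), ([240.3, 160.7], 0.23)]
top jaw [([161.9, 259.8], 0.71)]
top profile [([238.4, 159.2], 0.45)]
hub exp [257.  167.1] {220: [249.8, 143.6], 230: [253.7, 141.9], 240: [257.7, 140.9], 250: [261.8, 140.8], 260: [265.8, 141.5]}
```

```bash
python3 -m inch '[[0,-0.16,-0.09,0],[-0.01,-0.32,-0.17,0],[-0.02,-0.48,-0.26,0],[-0.03,-0.64,-0.34,0],[-0.05,-0.8,-0.43,0],[-0.07,-0.96,-0.52,0],[-0.07,-0.96,-0.52,0],[-0.07,-0.96,-0.52,0]]'
```

```text
time: 42.5
ee_pos: [0.6117, -0.0075, 0.2083]
tcp_rot: [-179.8, -0.2, -111.1]
wrist_force: [5.9, -9.3, 8.7]
opening: 0.021
grasp_force: 34.5
```

```bash
python3 -m inch '[[-0.06,-0.2,-0.12,0],[-0.12,-0.4,-0.24,0],[-0.18,-0.6,-0.36,0],[-0.25,-0.8,-0.48,0],[-0.32,-1,-0.6,0],[-0.4,-1.2,-0.72,0],[-0.48,-1.4,-0.84,0],[-0.48,-1.4,-0.84,0]]'; python3 circ.py 4 274 306 338
```

```text
time: 43.5
ee_pos: [0.6065, -0.0218, 0.1995]
tcp_rot: [-179.8, -0.2, -111.1]
wrist_force: [4.5, -11.0, 7.8]
opening: 0.0213
grasp_force: 34.4
274.0 [[-0.2, -0.37, -0.24, 0], [-0.43, -0.73, -0.48, 0], [-0.68, -1.07, -0.72, 0], [-0.97, -1.4, -0.95, 0], [-1.28, -1.7, -1.18, 0], [-1.62, -1.98, -1.4, 0], [-1.98, -2.23, -1.61, 0], [-2.36, -2.46, -1.81, 0]]
306.0 [[-0.4, -0.2, -0.19, 0], [-0.82, -0.38, -0.37, 0], [-1.25, -0.53, -0.54, 0], [-1.7, -0.65, -0.7, 0], [-2.16, -0.74, -0.84, 0], [-2.62, -0.8, -0.97, 0], [-3.1, -0.83, -1.09, 0], [-3.58, -0.83, -1.19, 0]]
338.0 [[-0.48, 0.03, -0.08, 0], [-0.96, 0.09, -0.15, 0], [-1.44, 0.18, -0.2, 0], [-1.91, 0.3, -0.24, 0], [-2.38, 0.44, -0.25, 0], [-2.83, 0.62, -0.25, 0], [-3.28, 0.82, -0.24, 0], [-3.71, 1.05, -0.2, 0]]
```

```bash
python3 - <<'E'
from h import *
from circ import P
W=cam('wrist')
vx=np.array([.358,.934,0]);a=-.5*vx+[0,0,.866];s=np.array([.5512,.0298,.172])
for t in('crank','crank_handle'):
    print(t,[(np.round(d['point'],1).tolist(),round(d['score'],2)) for d in bot.landmark_of(t,W['raw'])[:3]])
print('hub exp',proj(W,s+.02*a).round(1),{d:proj(W,s+.039*a+P(d)/100).round(1).tolist() for d in(250,260,270,280,290)})
o=bot.get_obs();print(o['wrist_force'],o['torque'],o['time']);save(W,'wb.png',s=1.5)
E
```

```text
crank [([394.2, 285.3], 0.75)]
crank_handle [([252.3, 266.9], 0.94)]
hub exp [395.3 282.2] {250: [263.8, 341.4], 260: [256.2, 311.7], 270: [253.8, 282.5], 280: [256.1, 254.4], 290: [263.0, 228.3]}
[  3.22625399 -11.09094507   6.87183933] [-1.91320852 -0.56631246  0.13167743] 43.65
```

View pics/wb.png

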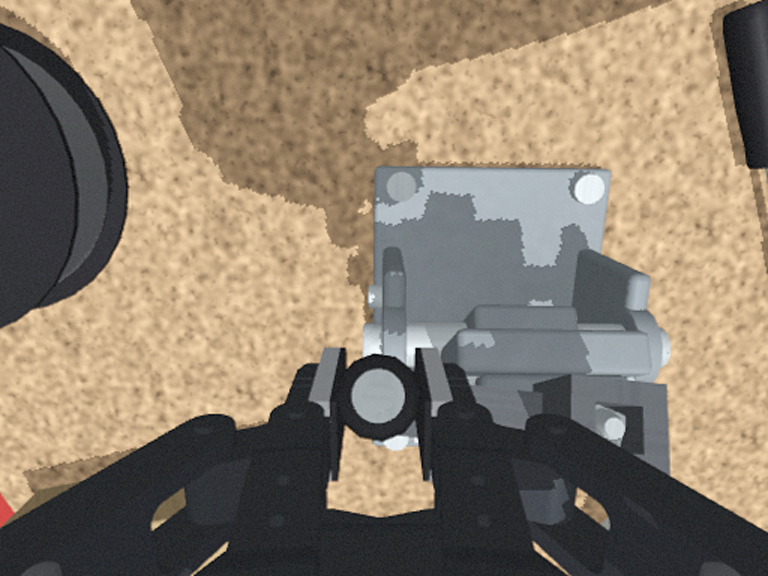

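Wrist view: handle in the pads at px (252,263), hub still home with the shaft tip in its hole at (409,285). The crank really is at ψ≈276°, so I'll keep winding.

```bash
python3 -m inch '[[-0.18,-0.3,-0.2,0],[-0.36,-0.58,-0.4,0],[-0.56,-0.85,-0.58,0],[-0.78,-1.1,-0.76,0],[-1.0,-1.35,-0.94,0],[-1.25,-1.57,-1.12,0],[-1.5,-1.8,-1.29,0],[-1.5,-1.8,-1.29,0]]'
```

```text
time: 44.65
ee_pos: [0.5911, -0.0393, 0.1863]
tcp_rot: [-179.9, -0.2, -111.1]
wrist_force: [2.9, -7.9, 5.8]
opening: 0.0211
grasp_force: 34.3
```

```bash
python3 -m inch '[[-0.35,-0.22,-0.19,0],[-0.72,-0.42,-0.37,0],[-1.1,-0.6,-0.54,0],[-1.5,-0.76,-0.7,0],[-1.9,-0.88,-0.84,0],[-2.3,-0.97,-0.97,0],[-2.3,-0.97,-0.97,0],[-2.3,-0.97,-0.97,0]]'
python3 circ.py 4 321
```

```text
time: 45.65
ee_pos: [0.5726, -0.0491, 0.1783]
tcp_rot: [-179.3, 0.0, -111.1]
wrist_force: [23.5, -8.0, 4.7]
opening: 0.021
grasp_force: 35.2
321.0 [[-0.46, -0.1, -0.15, 0], [-0.92, -0.17, -0.28, 0], [-1.39, -0.21, -0.4, 0], [-1.87, -0.21, -0.5, 0], [-2.35, -0.19, -0.59, 0], [-2.83, -0.14, -0.66, 0], [-3.31, -0.06, -0.72, 0], [-3.79, 0.05, -0.75, 0]]
```

```bash
python3 -m inch '[[-0.15,-0.03,-0.05,0],[-0.3,-0.06,-0.1,0],[-0.45,-0.1,-0.15,0],[-0.45,-0.1,-0.15,0],[-0.45,-0.1,-0.15,0],[-0.45,-0.1,-0.15,0],[-0.45,-0.1,-0.15,0],[-0.45,-0.1,-0.15,0]]'
```

```text
time: 46.65
ee_pos: [0.5688, -0.0502, 0.1771]
tcp_rot: [-179.2, 0.0, -111.1]
wrist_force: [26.9, -7.9, 3.8]
opening: 0.0208
grasp_force: 35.4
```

```bash
python3 -m inch '[[-0.2,-0.04,-0.06,0],[-0.4,-0.08,-0.12,0],[-0.6,-0.11,-0.18,0],[-0.8,-0.14,-0.24,0],[-1,-0.17,-0.29,0],[-1,-0.17,-0.29,0],[-1,-0.17,-0.29,0],[-1,-0.17,-0.29,0]]'
```

```text
time: 47.65
ee_pos: [0.5577, -0.0522, 0.1735]
tcp_rot: [-179.4, -0.1, -111.1]
wrist_force: [22.0, -10.1, 2.5]
opening: 0.0209
grasp_force: 35.3
```

```bash
python3 -m inch '[[-0.24,0,-0.05,0],[-0.48,0,-0.1,0],[-0.72,0,-0.15,0],[-0.96,0,-0.18,0],[-1.2,0.01,-0.21,0],[-1.2,0.01,-0.21,0],[-1.2,0.01,-0.21,0],[-1.2,0.01,-0.21,0]]'
```

```text
time: 48.65
ee_pos: [0.5402, -0.0518, 0.1692]
tcp_rot: [179.9, -0.3, -111.1]
wrist_force: [-2.9, -10.4, 2.3]
opening: 0.0209
grasp_force: 33.9
```

```bash
python3 circ.py 6 -15; python3 circ.py 2 33; python3 circ.py 3 33
```

```text
-15.0 [[-0.72, 0.13, -0.08, 0], [-1.42, 0.33, -0.11, 0], [-2.11, 0.59, -0.11, 0], [-2.76, 0.92, -0.08, 0], [-3.38, 1.3, 0.0, 0], [-3.96, 1.73, 0.11, 0], [-4.5, 2.21, 0.26, 0], [-4.98, 2.73, 0.45, 0]]
33.0 [[-0.15, 0.18, 0.07, 0], [-0.29, 0.37, 0.14, 0], [-0.42, 0.56, 0.22, 0], [-0.55, 0.75, 0.29, 0], [-0.67, 0.95, 0.38, 0], [-0.78, 1.15, 0.46, 0], [-0.88, 1.35, 0.55, 0], [-0.98, 1.56, 0.64, 0]]
33.0 [[-0.22, 0.28, 0.1, 0], [-0.42, 0.56, 0.22, 0], [-0.61, 0.85, 0.33, 0], [-0.78, 1.15, 0.46, 0], [-0.93, 1.46, 0.59, 0], [-1.07, 1.77, 0.73, 0], [-1.18, 2.08, 0.88, 0], [-1.28, 2.4, 1.03, 0]]
```

```bash
python3 -m inch '[[-0.7,0.13,-0.07,0],[-1.4,0.33,-0.1,0],[-2.06,0.59,-0.08,0],[-2.7,0.91,-0.03,0],[-3.29,1.29,0.08,0],[-3.83,1.72,0.22,0],[-4.32,2.2,0.4,0],[-4.32,2.2,0.4,0]]'
```

```text
time: 49.65
ee_pos: [0.4956, -0.0295, 0.1723]
tcp_rot: [179.7, -0.4, -111.1]
wrist_force: [-8.7, -9.8, -1.2]
opening: 0.0212
grasp_force: 33.6
```

```bash
python3 -m inch '[[-0.15,0.18,0.06,0],[-0.3,0.36,0.13,0],[-0.44,0.54,0.2,0],[-0.57,0.73,0.28,0],[-0.7,0.93,0.36,0],[-0.81,1.13,0.44,0],[-0.92,1.33,0.53,0],[-0.92,1.33,0.53,0]]'
```

```text
time: 50.65
ee_pos: [0.4859, -0.018, 0.1768]
tcp_rot: [179.7, -0.6, -111.1]
wrist_force: [-10.9, -19.6, -3.5]
opening: 0.0207
grasp_force: 33.4
```

```bash
python3 -m inch '[[-0.1,0.2,0.1,0],[-0.2,0.4,0.18,0],[-0.2,0.4,0.18,0],[-0.2,0.4,0.18,0],[-0.2,0.4,0.18,0],[-0.2,0.4,0.18,0],[-0.2,0.4,0.18,0],[-0.2,0.4,0.18,0]]'
```

```text
time: 51.65
ee_pos: [0.4842, -0.0145, 0.1786]
tcp_rot: [179.8, -0.6, -111.2]
wrist_force: [-9.3, -21.8, -5.9]
opening: 0.0209
grasp_force: 33.3
```

Screw holds at ~1.1 N m. I'll back off into the play, grip harder and draw the crank off along the screw axis.

```bash
python3 -m inch '[[0.5,-0.7,-0.3,0],[0.95,-1.35,-0.55,0],[0.95,-1.35,-0.55,0],[0.8,-1.7,0.1,0],[0.62,-2.2,1,0],[0.45,-2.7,1.9,0],[0.25,-3.2,2.8,0],[0.05,-3.7,3.7,0]]' 1.2 70
```

```text
time: 52.65
ee_pos: [0.4874, -0.0476, 0.2183]
tcp_rot: [180.0, 0.0, -111.0]
wrist_force: [-0.0, 0.2, -2.4]
opening: 0.0201
grasp_force: 69.7
```

```bash
python3 -m inch '[[0,-1,2.5,-5],[0.1,-4,5,-14],[0.3,-8,5,-23],[0.5,-12,5,-32],[0.7,-16,5,-41],[0.9,-20,5,-50],[1.1,-23,5,-56],[1.2,-25,5,-56]]'
python3 - <<'E'
from h import *
W=cam('wrist');o=bot.get_obs();print(o['ee_pos'],o['tcp_rot'],o['wrist_force'],o['torque'],o['time'],o['opening'])
for t in('crank','crank_handle'):
    print(t,[(np.round(d['point'],1).tolist(),round(d['score'],2)) for d in bot.landmark_of(t,W['raw'])[:2]])
R=rot(o);tcp=o['ee_pos']
h=tcp-np.array([0,0,-.005]);
for al in(0,30,60):
  for az in(-90,-45,0,45,90,180):
    # hub rel. handle: in crank plane tilted al about tool y; az about axis
    d=np.array([np.cos(np.radians(az)),np.sin(np.radians(az)),0.]);Rt=Ro.from_euler('y',-al,degrees=True).as_matrix()
    v=Rt@(.07*d+[0,0,.019]); print(al,az,proj(W,h+R@v).round(0),end=' ')
print()
for t,z in(('tray',0),('spanner_mid',.006)):
    print(t,[(onz(W,d['point'],z).round(3),round(d['score'],2)) for d in bot.landmark_of(t,W['raw'])[:2]])
E
```

```text
time: 53.65
ee_pos: [0.4994, -0.2989, 0.2682]
tcp_rot: [-180.0, 0.0, -167.0]
wrist_force: [1.6, 0.0, -3.4]
opening: 0.0202
grasp_force: 69.7
[ 0.49941353 -0.30039813  0.26775947] [-1.79952032e+02  1.00368327e-02 -1.66925353e+02] [-1.36350511 -0.73291538 -4.4036196 ] [-0.08168505 -0.01087722  0.05918392] 53.7 0.020672464656210175
crank [([113.0, 296.2], 0.77)]
crank_handle [([249.7, 261.2], 0.74), ([226.6, 125.7], 0.59)]
0 -90 [109. 243.] 0 -45 [142. 142.] 0 0 [251.  95.] 0 45 [360. 142.] 0 90 [393. 243.] 0 180 [252. 360.] 30 -90 [110. 263.] 30 -45 [158. 168.] 30 0 [251. 132.] 30 45 [345. 167.] 30 90 [393. 263.] 30 180 [251. 425.] 60 -90 [105. 283.] 60 -45 [167. 206.] 60 0 [252. 182.] 60 45 [336. 206.] 60 90 [398. 283.] 60 180 [250. 475.] 
tray [(array([ 0.465, -0.341,  0.   ]), 0.94), (array([ 0.472, -0.4  ,  0.   ]), 0.43)]
spanner_mid [(array([ 0.473, -0.399,  0.006]), 0.75), (array([0.555, 0.036, 0.006]), 0.25)]
```

```bash
python3 -m inch '[[0,0,-1,0],[0,0,-2.5,0],[0,0,-4,0],[0,0,-5.5,0],[0,0,-7,0],[0,0,-8.5,0],[0,0,-9.5,0],[0,0,-10,0]]'
python3 - <<'E'
from h import *
W=cam('wrist');o=bot.get_obs();print(o['ee_pos'],o['wrist_force'],o['torque'],o['time'])
for t in('crank','crank_handle'):
    print(t,[(np.round(d['point'],1).tolist(),round(d['score'],2)) for d in bot.landmark_of(t,W['raw'])[:2]])
E
```

```text
time: 54.9
ee_pos: [0.4992, -0.2972, 0.1673]
tcp_rot: [180.0, -0.0, -167.0]
wrist_force: [1.1, 0.6, -2.8]
opening: 0.0207
grasp_force: 69.7
[ 0.49920602 -0.29729579  0.16706174] [-0.77592788  0.89580426 -4.16967149] [ 0.02733929 -0.1400985  -0.03421954] 54.95
crank [([375.3, 215.9], 0.87)]
crank_handle [([252.8, 265.9], 0.76)]
```

```bash
python3 -m inch '[[0,0,-2,0],[0,0,-4,0],[0,0,-6,0],[0,0,-7.5,0],[0,0,-8.3,0],[0,0,-8.8,0],[0,0,-9.1,0],[0,0,-9.4,0]]'
python3 - <<'E'
from h import *
W=cam('wrist');o=bot.get_obs();print(o['ee_pos'],o['wrist_force'],o['torque'],o['time'])
print([(np.round(d['point'],1).tolist(),round(d['score'],2)) for d in bot.landmark_of('crank',W['raw'])[:2]])
E
```

```text
time: 56.05
ee_pos: [0.5038, -0.3013, 0.0804]
tcp_rot: [-179.3, 0.6, -167.0]
wrist_force: [9.6, -12.6, 23.6]
opening: 0.0202
grasp_force: 76.0
[ 0.50381438 -0.30140597  0.08028764] [  6.5552042  -11.84329779  22.20619388] [-1.83052588 -0.66040941  0.20302934] 56.1
[([334.3, 154.2], 0.64)]
```

```bash
python3 -m inch '[[0,0,1.5,0],[0.1,-0.6,2.5,0],[0.2,-1.2,2.5,0],[0.2,-1.2,2.5,0],[0.2,-1.2,2.5,0],[0.2,-1.2,2.5,0],[0.2,-1.2,2.5,0],[0.2,-1.2,2.5,0]]'
python3 - <<'E'
from h import *
for i in range(3):
    W=cam('wrist');o=bot.get_obs();print(o['ee_pos'],o['wrist_force'],o['time'],[np.round(d['point'],0).tolist() for d in bot.landmark_of('crank',W['raw'])[:1]])
E
```

```text
time: 57.15
ee_pos: [0.5012, -0.3093, 0.0989]
tcp_rot: [180.0, -0.0, -167.0]
wrist_force: [0.2, 0.7, -3.8]
opening: 0.0201
grasp_force: 72.0
[ 0.50124325 -0.3093408   0.09899945] [ 0.12182409  0.36537994 -3.69856133] 57.2 [[286.0, 133.0]]
[ 0.50124107 -0.30942256  0.09900851] [-0.80235216  0.19675844 -3.60300236] 57.3 [[254.0, 129.0]]
[ 0.50124823 -0.30947901  0.09901041] [ 0.39770611  0.59068258 -3.51901904] 57.4 [[222.0, 133.0]]
```

```bash
python3 -m inch '[[0,0,-0.5,0],[0,0,-1.2,0],[0,0,-1.9,0],[0,0,-2.4,0],[0,0,-2.7,0],[0,0,-2.7,0],[0,0,-2.7,0],[0,0,-2.7,0]]' 1.2 70
python3 - <<'E'
from h import *
W=cam('wrist');o=bot.get_obs();print(o['ee_pos'],o['wrist_force'],o['time'],[np.round(d['point'],0).tolist() for d in bot.landmark_of('crank',W['raw'])[:1]])
E
```

```text
time: 58.45
ee_pos: [0.5013, -0.3095, 0.0722]
tcp_rot: [-180.0, 0.0, -167.0]
wrist_force: [-0.1, 0.7, -3.3]
opening: 0.0203
grasp_force: 72.1
[ 0.50133431 -0.30949122  0.07219783] [ 0.34120168 -0.54684667 -3.91571592] 58.5 [[250.0, 131.0]]
```

Hub hangs straight along the tray at px (250,131). I'll lower it to flat with a lighter grip.

```bash
python3 -m inch '[[0,0,-0.5,0],[0,0,-1,0],[0,0,-1.4,0],[0,0,-1.8,0],[0,0,-2.2,0],[0,0,-2.6,0],[0,0,-2.8,0],[0,0,-2.8,0]]' 1.2 30
```

```text
time: 59.55
ee_pos: [0.5047, -0.3103, 0.0475]
tcp_rot: [-179.7, 0.4, -166.9]
wrist_force: [9.8, 2.0, 11.4]
opening: 0.0207
grasp_force: 79.9
```

```bash
python3 -m inch '[[0.1,0,-0.3,0],[0.2,0,-0.5,0],[0.3,0,-0.7,0],[0.3,0,-0.9,0],[0.3,0,-1,0],[0.3,0,-1,0],[0.3,0,-1,0],[0.3,0,-1,0]]' 1.2 20
python3 - <<'E'
from h import *
W=cam('wrist');o=bot.get_obs();print(o['wrist_force'],o['time'],[np.round(d['point'],0).tolist() for d in bot.landmark_of('crank',W['raw'])[:1]],[np.round(d['point'],0).tolist() for d in bot.landmark_of('crank_handle',W['raw'])[:1]])
hub=np.array([.5047,-.3103,.023])+.07*np.array([-.976,-.218,0]);print('exp hub',proj(W,hub))
E
```

```text
time: 60.55
ee_pos: [0.5073, -0.3102, 0.0373]
tcp_rot: [-179.7, 0.4, -166.9]
wrist_force: [7.7, 2.4, 11.8]
opening: 0.0207
grasp_force: 80.2
[ 7.02171897  3.16019456 13.24815637] 60.6 [[252.0, 104.0]] [[253.0, 268.0]]
exp hub [257.21929003  89.29704727]
```

```bash
python3 -m inch '[[0,0,-0.2,0],[0,0,-0.4,0],[0,0,-0.6,0],[0,0,-0.8,0],[0.1,0,-1,0],[0.1,0,-1.1,0],[0.1,0,-1.1,0],[0.1,0,-1.1,0]]' 1.2 20
python3 - <<'E'
from h import *
W=cam('wrist');o=bot.get_obs();print(o['wrist_force'],o['time'],[np.round(d['point'],0).tolist() for d in bot.landmark_of('crank',W['raw'])[:1]],[np.round(d['point'],0).tolist() for d in bot.landmark_of('crank_handle',W['raw'])[:1]])
hub=np.array([.508,-.3103,.023])+.07*np.array([-.976,-.218,0]);print('exp hub',proj(W,hub))
E
```

```text
time: 61.7
ee_pos: [0.5089, -0.3105, 0.0352]
tcp_rot: [-179.5, 0.6, -166.9]
wrist_force: [-19.7, 16.8, 77.4]
opening: 0.0204
grasp_force: 87.4
[-20.88525211  17.10720478  77.56676234] 61.75 [[256.0, 94.0]] [[251.0, 266.0]]
exp hub [256.95226715  93.18757104]
```

```bash
python3 -m inch '[[0,0,0.8,0],[0,0,0.8,0],[0,0,0.8,0],[0,0,0.8,0],[0,0,0.8,0],[0,0,0.8,0],[0,0,1,0],[0,0,1,0]]' 5 20
python3 -m inch '[[0,0,2,0],[0,0,5,0],[0,0,9,0],[0,0,13,0],[0,0,16,0],[0,0,16,0],[0,0,16,0],[0,0,16,0]]' 5 20
python3 - <<'E'
from h import *
W=cam('wrist');T=cam('top');o=bot.get_obs();print(o['ee_pos'],o['opening'],o['wrist_force'],o['time'])
for c,n in((W,'w'),(T,'top')):
  for t,z in(('crank',.023),('crank_handle',.042),('tray',0),('spanner_mid',.006)):
    print(n,t,[(onz(c,d['point'],z).round(3).tolist(),round(d['score'],2)) for d in bot.landmark_of(t,c['raw'])[:2]])
E
```

```text
time: 62.85
ee_pos: [0.5053, -0.3095, 0.0332]
tcp_rot: [-180.0, 0.0, -167.0]
wrist_force: [1.2, -0.3, -0.4]
opening: 0.0495
grasp_force: 0.0
time: 63.85
ee_pos: [0.5048, -0.3092, 0.1916]
tcp_rot: [179.9, -0.1, -167.0]
wrist_force: [-0.4, 0.4, 0.4]
opening: 0.0499
grasp_force: 0.0
[ 0.50489211 -0.30923975  0.19191776] 0.04970488202928276 [ 0.53731225  0.05154404 -0.15381535] 63.95
w crank [([0.441, -0.329, 0.023], 0.83)]
w crank_handle [([0.511, -0.311, 0.042], 0.78)]
w tray [([0.472, -0.342, 0.0], 0.64)]
w spanner_mid [([0.47, -0.398, 0.006], 0.68)]
top crank [([0.32, 0.498, 0.023], 0.75), ([0.442, -0.327, 0.023], 0.74)]
top crank_handle [([0.509, -0.307, 0.042], 0.72), ([0.306, 0.552, 0.042], 0.56)]
top tray [([0.481, -0.344, 0.0], 0.76)]
top spanner_mid [([0.469, -0.402, 0.006], 0.49), ([0.461, 0.408, 0.006], 0.21)]
```

```bash
python3 -c "
from workcell import bot
print(bot.job_done())"
```

```text
the job is handed in; nothing more can be done
None
```

I handed the job in at about 64 s: the crank lies flat in the tray with its handle up, and I believe the screw is tight, but I never confirmed that directly. I judged tightness from a firm stop at about 1.1 N m on the last push. Before that the crank seemed to slip past the stop twice, and I found no view of the jaw to check the grip on the profile.

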